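# Seal the food tub, then hold the cool box open

### The arm

A 6-joint arm with a two-finger parallel gripper is mounted at the origin on a cart in front of the work surface, level with it; the furniture and walls round the work are solid. World frame = base frame: x ahead of the robot, y to its left, z up, the work surface at z = 0. Lengths are in m, angles in rad, forces in N, time in s.
With the tool pointing down it reaches from about 0.35 to 0.975 m from the base axis. Payload 4.9 kg.
Tool frame: the origin (TCP) lies at the very end of the fingers, on their centre line; the grasp point (between the pads) lies 19 mm behind it; x points along the fingers, y is the direction in which the jaws open and shut, and the axes are right-handed (so a half turn about x gives the same grasp; the last joint's range is limited). The gripper opens to 85 mm and grips with 20 to 120 N. Pads are 22 mm wide; open, the fingers measure 114 mm over their backs; the gripper's body (76 mm by 85 mm) begins 54 mm behind the grasp point. The pads swing forward as they close: fully open they stand 13 mm farther back than shut.
Start: joints at [1.041, 0.053, 1.613, -0, 1.476, -0.119], TCP at [0.25, 0.573, 0.231] pointing down, gripper open.
Joint ranges: [-3.01, 3.01], [-1.01, 2.22], [0.06, 2.58], [-1.02, 4.17], [0.09, 2.62], [-3.14, 3.14]. Speed limits (rad/s): [2.57, 2.57, 3.14, 3.14, 3.14, 3.14].

### API

Orientations are given as a unit quaternion [w, x, y, z].
In Python, from plant import manip gives the robot as it stands.
- The arm moves only by the tool play_rows, never from a script. Its argument "plan" is a list of rows, each a list of 5 numbers: the shift along the tool's x, y, z in mm, then the turn about the tool's x in rad, then the closure, from -1 (fully open) to 1 (shut). A call has 1 to 8 rows; each row is the pose to reach, as a shift and turn from the pose commanded when the call began, along the tool's axes at that moment; what a row does not reach only later rows make up. A row lasts 1/8 s, in which the tool goes at most 62.5 mm and 10.7 degrees, less where a joint would pass 70% of its speed; a pose out of reach is approached as far as the arm can. A call with a gripper value outside its range is refused whole. The fingers move at their own pace and stop on an object; the grip force is fixed at half the most. Time passes only in rows, so rows that repeat a pose let the fingers close. It gives the time, the measured TCP pose, the force and the opening at its end, in the units of the state.
- manip.state(): the state, without advancing time (a new reading comes with each control period).
- manip.grab_frame(name): name is "scene" or "top" or "wrist"; returns a dict with "img" (420x560x3 uint8, red, green, blue), "range_z" (420x560 float32, m along the optical axis (not along the pixel's ray), 0 where there is no reading), "fx", "fy", "cx", "cy" (pixels), "origin" and "rotation" of the camera in the world. Camera axes: x right, y up, looking along -z (the intrinsics and any distortion apply to the point x, -y, -z); pixel columns grow to the right and rows downward; lengths in m; the calibration is good to about 2 mm. The wrist camera is an equidistant fisheye: a pixel r from the principal point sees the ray r / f radians off the axis. A picture is of the moment at which its call begins.
- manip.job_done(): hands the job in, once; it reports no verdict.
The state is a dict: "time": time; "joint_pos": joint angles; "joint_vel": joint speeds; "joint_efforts": joint torques, N m; "tool_pos": TCP position; "tool_rot": TCP orientation; "contact_force": force on the tool from outside, world axes, zero at the start; "ft_torque": the same for the moment, N m; "gripper_width": opening from 0.0 (shut) to 1.0 (fully open).
Only numpy, scipy, OpenCV 4.12 (cv2) and the standard library are available. Lean on these libraries where they do the work, as an engineer would, in place of code of your own. Each camera call takes 0.05 s, during which the arm holds its last target. There are 200 camera calls.

### The job

Press the food tub's lid, which is only laid on askew, down until it sits fully home and level all round. Only then take the cool box's lid by its bar handle, lift it to 45 degrees and finish holding it there, still gripping the handle, so that I can put the tub in with both hands (the lid falls shut if let go). Leave the tub and everything else where they stand.

Things in the scene. Friction and masses are not known exactly. Their poses are not given: they have to be found in the camera images.
- tub: Oblong food tub of white plastic, standing loose on the worktop, 150 x 110 mm and 60 mm high. Origin: centre of its underside; x along its length, z up. A soft sprung gasket bead runs round the outside of the wall, about 8 mm below the rim.
- tub_lid: Tub's loose grey lid, 158 x 118 mm: 4 mm panel, 18 mm skirt that goes outside the rim. Origin: centre of top face; x as the tub's, z up. At the start the -x end (with pull tab) is down and the +x end is caught on the gasket, 14 mm high. Pushing its raised half or middle down with 5 to 18 N slips it over the gasket, which then holds it. Home: top face level, 64 mm above the tub's underside.
- cool_box: Small hard grey cool box, 180 mm deep, 260 mm wide, body 100 mm high, heavy, does not move. Origin: centre of its underside; x points from its front (toward the robot) to its hinge side, y along its width, z up. Above and behind it a cornice hangs under the wall cabinets, its lower edge 530 mm above the worktop: lean the wrist back toward the robot when lifting.
- lid_hinge (a point): Point on the hinge axis of the cool box's lid, at the middle of the body's upper rear edge: 90 mm along +x and 100 mm above cool_box's origin. The hinge axis is the box's y axis.
- cool_box_lid (a joint): Angle of the cool box's white lid (26 mm thick): 0 shut, growing as its front edge rises, 0.785 = 45 degrees, 1.75 the stop. The lid weighs about 0.35 kg and falls shut when let go.
- handle_bar (a point): Middle of the lid's grey bow handle, the point to grip: a round bar 12 mm thick and 90 mm long, parallel to the hinge, 30 mm above the lid's top face near its front edge, on two end posts, free space all round. Lid shut: 145 mm in front of lid_hinge and 56 mm above it. It moves with the lid; the bar may turn between the fingers.
- honey_jar: Honey jar, 61 x 111 mm, a bystander; origin at the centre of its underside
- juice_glass: Glass of juice, 76 x 95 mm, a bystander; origin at the centre of its underside
- salt_shaker: Salt shaker, 44 x 90 mm, a bystander; origin at the centre of its underside
- apple: Apple, 80 x 69 mm, a bystander; origin at the centre of its underside
- mandarin: Mandarin, 55 x 48 mm, a bystander; origin at the centre of its underside
- green_cup: Low cup with a handle, 88 x 113 x 60 mm, a bystander; origin at the centre of its underside

How it is judged:
On the way, in this order (a step that is already met when the one before it is completed fails the run):
1. the tub's lid is fully home on the rim and level (z of tub_lid in the frame of tub below 0.0658 m and angle between the z axis of tub_lid and the z axis of tub, either way round below 0.03 rad and horizontal distance between tub_lid and tub below 0.006 m), for 0.2 s.
2. after that, the cool box's lid has been raised (value of joint cool_box_lid above 0.35 rad), for 0.1 s.
At the end, for the whole second after the job is handed in: Tub lid home: top face within 1.8 mm of seated height, level within 1.7 degrees, centred within 6 mm; tub upright, within 50 mm of its start; cool box lid still at 45 +/- 7 degrees, held by the fingers on its handle (over 1 N); bystanders within 40 mm (all of step 1 and angle between tub's own z axis and vertical below 0.05 rad and height (world z) of tub between -0.005 and 0.01 m and distance of tub from where it was at the start of the episode below 0.05 m and value of joint cool_box_lid between 0.665 and 0.905 rad and velocity of joint cool_box_lid between -0.1 and 0.1 rad/s and contact force between the fingers and cool_box above 1 N and distance between the grasp point and handle_bar below 0.06 m); the arm keeps its last pose, push and grip.
It fails at once if a bystander is pushed or knocked over (moved more than 40 mm) (distance of any of honey_jar, juice_glass, salt_shaker, apple, mandarin, green_cup from where it was at the start of the episode above 0.04 m).
It also fails if it takes over 51 s, if anything falls off the work surface, if the arm or the gripper's body presses on something with over 40 N, if the wrist force passes 120 N, or if a joint passes its speed limit or range.

## Working session

There is one attempt and no reset: what is moved stays moved. The work goes in short steps, Python scripts to look and compute and a tool call to move; the robot and the scene stay as the last step left them, time stands still between calls to the robot, and variables do not carry over. Pictures are saved under pics/ and viewed, about 8 in all and at most 12, crops included, and the job is handed in when it is done.

Besides the shell and the picture viewer there is one more tool, called after ">>>" by a JSON object that holds its "api" and its "payload", one argument or row to a line. play_rows: Moves the arm, as the interface text tells. Its arguments: {"type":"object","properties":{"plan":{"type":"array"}},"required":["plan"]}

```bash
mkdir -p pics; cat > h.py <<'E'
import numpy as np, cv2
from scipy.spatial.transform import Rotation as R
from plant import manip
def snap(n,f=None):
    d=manip.grab_frame(n)
    if f: cv2.imwrite('pics/'+f,d['img'][:,:,::-1])
    return d
def cloud(d):
    v,u=np.mgrid[0:420,0:560]; z=d['range_z']
    x=(u-d['cx'])/d['fx']*z; y=(v-d['cy'])/d['fy']*z
    p=np.stack([x,-y,-z],-1)
    r=np.array(d['rotation']); r=r if r.shape==(3,3) else R.from_quat(r,scalar_first=True).as_matrix()
    P=p@r.T+np.array(d['origin']); P[z<=0]=np.nan
    return P
E
python3 - <<'E'
from h import *
print(manip.state())
for n in('scene','top'):
    d=snap(n,n+'0.png'); np.save(n+'0.npy',cloud(d)); print(d['origin'],d['rotation'],d['fx'],d['cx'],d['cy'],[k for k in d])
E
```

```text
{'time': 0.0, 'joint_pos': array([ 1.04099094e+00,  5.33385213e-02,  1.61431914e+00, -6.08395974e-07,
        1.47598346e+00, -1.19014114e-01]), 'joint_vel': array([-2.27830581e-04,  1.33123077e-03, -9.57331701e-05,  1.37377649e-03,
        2.03615707e-03, -7.26646839e-04]), 'joint_efforts': array([ 2.46590374e-03, -3.93664169e+01, -3.70183182e+01,  1.12190696e-04,
        7.01955709e-03,  2.26301222e-05]), 'tool_pos': array([0.24927195, 0.57245301, 0.23005937]), 'tool_rot': array([ 0.69201265,  0.14353098,  0.69247395, -0.14490404]), 'contact_force': array([-0.27779398,  0.40381247, -0.21209863]), 'ft_torque': array([-0.01227881,  0.02090609, -0.00533936]), 'gripper_width': 0.9964699396562402}
[-0.00919567 -0.30391411  1.15651947] [ 0.78426805  0.22872695 -0.15992679 -0.55410381] 400.47059399468344 273.9720396325835 213.96538831576052 ['img', 'range_z', 'fx', 'fy', 'cx', 'cy', 'origin', 'rotation']
[ 0.32226353 -0.06649834  1.28783522] [-0.68527223 -0.08403259  0.0840635   0.71852197] 399.5355684292648 277.98539458874075 210.14851774411585 ['img', 'range_z', 'fx', 'fy', 'cx', 'cy', 'origin', 'rotation']
```

View pics/scene0.png

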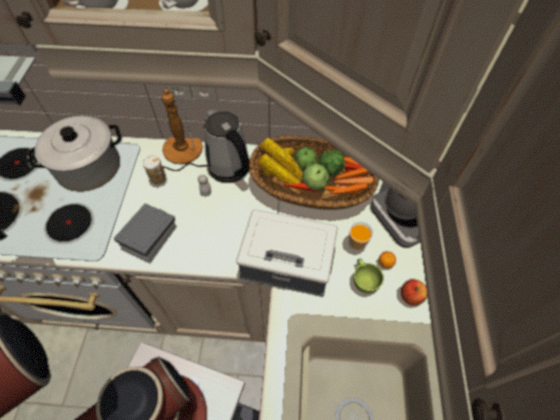

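View pics/top0.png

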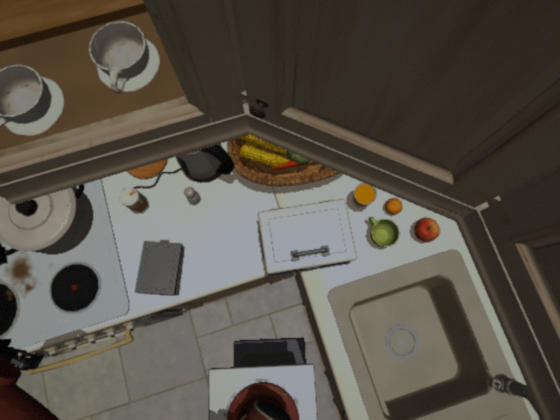

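The scene picture shows the dark tub lid at (146,231), and the cool box at (288,248) with its handle bar at about (284,258). In the top picture the tub is at (160,267) and the bar runs (292,254) to (328,250). Next I'll measure these points in the depth data.

```bash
python3 - <<'E'
from h import *
np.set_printoptions(precision=4,suppress=True)
S=np.load('scene0.npy');T=np.load('top0.npy')
s=cv2.imread('pics/scene0.png');t=cv2.imread('pics/top0.png')
a=cv2.resize(t[225:310,125:195],None,fx=5.5,fy=5.5,interpolation=2)
b=cv2.resize(s[195:265,105:185],None,fx=5,fy=5,interpolation=2)
c=np.zeros((max(a.shape[0],b.shape[0]),a.shape[1]+b.shape[1],3),np.uint8);c[:a.shape[0],:a.shape[1]]=a;c[:b.shape[0],a.shape[1]:]=b
cv2.imwrite('pics/crop.png',c)
# tub lid points
for nm,P,im,(r0,r1,c0,c1) in(('S',S,s,(195,265,105,185)),('T',T,t,(225,310,125,195))):
    p=P[r0:r1,c0:c1].reshape(-1,3); m=(p[:,2]>.055)&(p[:,2]<.1); q=p[m]
    ct,sz,an=cv2.minAreaRect(q[:,:2].astype(np.float32))
    A=np.c_[q[:,:2],np.ones(len(q))]; k=np.linalg.lstsq(A,q[:,2],rcond=None)[0]
    print(nm,len(q),ct,sz,an,'plane',k,'zmin/max',np.percentile(q[:,2],[1,50,99]), 'slope',np.hypot(*k[:2]),np.degrees(np.arctan2(k[1],k[0])))
# box lid and handle
for nm,P,(r0,r1,c0,c1) in(('S',S,(205,295,230,345)),('T',T,(190,280,250,365))):
    p=P[r0:r1,c0:c1].reshape(-1,3)
    q=p[(p[:,2]>.115)&(p[:,2]<.135)]; print(nm,'lid',cv2.minAreaRect(q[:,:2].astype(np.float32)),np.median(q[:,2]))
    q=p[(p[:,2]>.145)&(p[:,2]<.175)]; print(nm,'bar',cv2.minAreaRect(q[:,:2].astype(np.float32)),np.percentile(q[:,2],[5,50,95]),len(q))
E
```

```text
S 1768 (0.4579632580280304, 0.2996860444545746) (0.12293417751789093, 0.1601944863796234) 83.7778549194336 plane [-0.0674  0.0313  0.0939] zmin/max [0.0572 0.0731 0.0834] slope 0.0743066527411148 155.08149710591007
T 2078 (0.4568471610546112, 0.2998279929161072) (0.11967241019010544, 0.15910084545612335) 83.68785095214844 plane [-0.0898  0.021   0.1053] zmin/max [0.0589 0.0709 0.081 ] slope 0.09224119257486574 166.8609602586829
S lid ((0.5244349241256714, -0.151742622256279), (0.19306020438671112, 0.2685907185077667), 6.368589401245117) 0.12846416450996556
S bar ((0.4713505506515503, -0.15827731788158417), (0.01251227967441082, 0.1001010537147522), 6.733556270599365) [0.1512 0.1614 0.165 ] 158
T lid ((0.5237786769866943, -0.1522022932767868), (0.1915351301431656, 0.2682626247406006), 6.49922513961792) 0.12675436742837598
T bar ((0.4703276455402374, -0.15881188213825226), (0.012131677009165287, 0.0996515303850174), 7.410463809967041) [0.151  0.1601 0.1644] 145
```

View pics/crop.png

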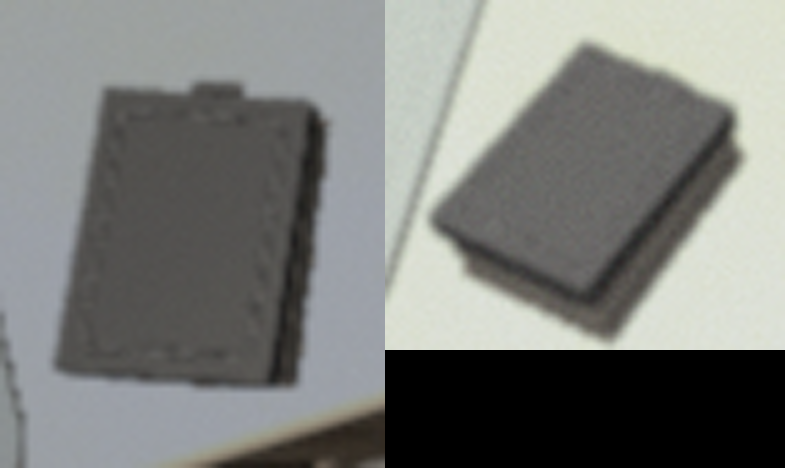

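The crop shows the pull tab on the far (+x world) edge of the tub lid. The raised, open end is therefore the near edge, which agrees with the fitted plane. Next I'll locate the cornice and the tool axes.

```bash
python3 - <<'E'
from h import *
np.set_printoptions(precision=4,suppress=True)
P=np.vstack([np.load('scene0.npy').reshape(-1,3),np.load('top0.npy').reshape(-1,3)])
for y in np.arange(-.45,.5,.1):
    m=(abs(P[:,1]-y)<.05)&(P[:,2]>.48)&(P[:,2]<.9)&(P[:,0]>.3)
    q=P[m]
    if len(q): i=q[:,0].argmin(); print(round(y,2),len(q),q[i],q[:,2].min())
s=manip.state();M=R.from_quat(s['tool_rot'],scalar_first=True).as_matrix();print(M)
tp=s['tool_pos']
d=np.array([.422,.304,.11])-tp; print('to above tub',M.T@d*1000)
n=np.array([-np.cos(np.radians(6.5)),-np.sin(np.radians(6.5)),0])
print('bar axis x dir box',-n)
E
```

```text
-0.45 30753 [ 0.3    -0.4587  0.8903] 0.5330415860665554
-0.35 24445 [ 0.4707 -0.3965  0.5491] 0.532794739852703
-0.25 19012 [ 0.5187 -0.2998  0.6837] 0.5336732780989477
-0.15 15169 [ 0.5707 -0.2     0.6812] 0.5330516547705684
-0.05 12931 [ 0.6225 -0.0987  0.6831] 0.5328388904436592
0.05 11800 [0.622  0.0987 0.6889] 0.531616764109664
0.15 14341 [0.5946 0.1983 0.6908] 0.5332505855597408
0.25 13958 [0.5666 0.2992 0.6906] 0.5330757299645875
0.35 13260 [0.5437 0.3838 0.7332] 0.5319191217180975
0.45 4582 [0.4117 0.4505 0.5823] 0.5333920584467966
[[-0.0009  0.3994  0.9168]
 [-0.0016  0.9168 -0.3994]
 [-1.     -0.0019 -0.0002]]
to above tub [ 120.4531 -176.9664  265.5783]
bar axis x dir box [ 0.9936  0.1132 -0.    ]
```

>>> {"api": "play_rows", "payload": {
  "plan": [
    [0,-30,45,0,1],
    [0,-60,90,0,1],
    [0,-90,135,0,1],
    [0,-120,180,0,1],
    [0,-150,225,0,1],
    [60,-177,266,0,1],
    [115,-177,266,0,1],
    [115,-177,266,0,1]
  ]
}}

```text
time: 1.1
tool_pos: [0.4191, 0.3018, 0.1106]
tool_rot: [0.689, 0.142, 0.695, -0.147]
contact_force: [-0.6, -0.2, 0.2]
gripper_width: 0.001
```

```bash
python3 - <<'E'
from h import *
np.set_printoptions(precision=4,suppress=True)
s=manip.state();print(s['time'],s['joint_pos'],s['tool_pos'],s['contact_force'],s['gripper_width'])
d=snap('top','top1.png');d2=snap('scene','scene1.png');w=snap('wrist')
a=np.vstack([np.hstack([d['img'],d2['img']])])
a=cv2.resize(a,(800,300),interpolation=cv2.INTER_AREA)
cv2.imwrite('pics/v1.png',a[:,:,::-1])
P=np.vstack([cloud(d).reshape(-1,3),cloud(d2).reshape(-1,3)])
tp=s['tool_pos']
u=tp[:2]/np.hypot(*tp[:2]); v=np.array([-u[1],u[0]])
rel=P[:,:2]-tp[:2]; r=rel@u; l=rel@v
for z in np.arange(.1,1.,.04):
    m=(abs(P[:,2]-z)<.02)&(abs(l)<.1)&(r>-.5)&(r<.12)
    if m.sum(): print(round(z,2),m.sum(),'r',np.percentile(r[m],[1,99]),'lat',np.percentile(l[m],[1,99]))
# cornice bottom edge
Q=np.vstack([np.load('scene0.npy').reshape(-1,3),np.load('top0.npy').reshape(-1,3)])
for y in (-.25,-.2,-.15,-.1):
    for z in(.54,.56,.6,.65):
        q=Q[(abs(Q[:,1]-y)<.015)&(abs(Q[:,2]-z)<.012)&(Q[:,0]>.35)]
        if len(q):print(y,z,len(q),q[:,0].min())
E
```

```text
1.1 [ 0.4798 -0.0929  1.9652  0.0001  1.2811 -0.6786] [0.4191 0.3018 0.1106] [-0.5786 -0.1905  0.2329] 0.0008833459238464529
0.1 317 r [-0.4855  0.0322] lat [-0.0563  0.0632]
0.14 96 r [-0.4794  0.0028] lat [-0.0533  0.0145]
0.18 196 r [-0.4726  0.0018] lat [-0.0498  0.0173]
0.22 325 r [-0.4946 -0.0016] lat [-0.0969  0.0076]
0.26 699 r [-0.4989  0.0049] lat [-0.0968  0.0967]
0.3 1340 r [-0.4995  0.0018] lat [-0.0856  0.0987]
0.34 502 r [-0.4997 -0.0247] lat [-0.0494  0.0377]
0.38 601 r [-0.127   0.0336] lat [-0.0661  0.0516]
0.42 3876 r [-0.1482  0.0402] lat [-0.0635  0.0535]
0.46 3751 r [-0.2211 -0.0072] lat [-0.0485  0.0722]
0.5 2911 r [-0.3049 -0.1252] lat [-0.0174  0.0675]
0.54 4055 r [-0.3736 -0.189 ] lat [-0.0092  0.0759]
0.58 3535 r [-0.4524  0.1019] lat [0.0009 0.0983]
0.62 2883 r [-0.4881  0.0753] lat [0.0104 0.0889]
0.66 1610 r [-0.4944 -0.4003] lat [0.0205 0.0573]
0.7 22 r [0.1159 0.12  ] lat [-0.0996 -0.0901]
-0.25 0.54 134 0.5387396577811348
-0.25 0.56 297 0.5402494222335368
-0.25 0.6 191 0.5464020262915631
-0.25 0.65 292 0.5430769022303793
-0.2 0.54 119 0.5641802597329496
-0.2 0.56 281 0.5655441877841554
-0.2 0.6 184 0.5716095706093374
-0.2 0.65 268 0.5690098710588181
-0.15 0.54 119 0.5904495063966618
-0.15 0.56 260 0.5904495063966618
-0.15 0.6 174 0.5969114136631459
-0.15 0.65 244 0.5942297815254719
-0.1 0.54 107 0.6152917347734839
-0.1 0.56 250 0.6171681364194399
-0.1 0.6 165 0.6231447989327215
-0.1 0.65 239 0.6195076912011775
```

View pics/v1.png

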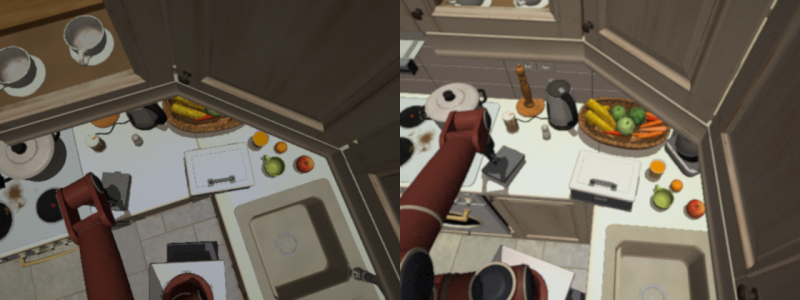

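The top view shows the arm over the tub with the wrist fork behind it. The fork top is about 0.33–0.35 m above the fingertip, so the cornice will be tight later. Now I'll press gently.

>>> {"api": "play_rows", "payload": {
  "plan": [
    [25,0,0,0,1],
    [31,0,0,0,1],
    [34,0,0,0,1],
    [37,0,0,0,1],
    [40,0,0,0,1],
    [40,0,0,0,1]
  ]
}}

```text
time: 2.0
tool_pos: [0.4227, 0.3045, 0.0763]
tool_rot: [0.692, 0.144, 0.692, -0.144]
contact_force: [0.9, -0.2, -0.2]
gripper_width: 0.0
```

>>> {"api": "play_rows", "payload": {
  "plan": [
    [3,0,0,0,1],
    [5,0,0,0,1],
    [7,0,0,0,1],
    [9,0,0,0,1],
    [9,0,0,0,1]
  ]
}}

```text
time: 2.62
tool_pos: [0.4224, 0.305, 0.0681]
tool_rot: [0.692, 0.144, 0.693, -0.144]
contact_force: [-2.8, 0.8, 3.4]
gripper_width: -0.003
```

>>> {"api": "play_rows", "payload": {
  "plan": [
    [2,0,0,0,1],
    [4,0,0,0,1],
    [5,0,0,0,1],
    [5,0,0,0,1],
    [5,0,0,0,1]
  ]
}}

```text
time: 3.25
tool_pos: [0.4225, 0.305, 0.064]
tool_rot: [0.692, 0.144, 0.693, -0.144]
contact_force: [-6.9, -0.6, 11.8]
gripper_width: 0.004
```

>>> {"api": "play_rows", "payload": {
  "plan": [
    [2,0,0,0,1],
    [3,0,0,0,1],
    [3,0,0,0,1],
    [3,0,0,0,1]
  ]
}}

```text
time: 3.75
tool_pos: [0.4226, 0.3051, 0.0639]
tool_rot: [0.691, 0.144, 0.693, -0.144]
contact_force: [-14.1, -4.6, 28.5]
gripper_width: -0.001
```

>>> {"api": "play_rows", "payload": {
  "plan": [
    [-8,0,0,0,1],
    [-50,0,0,0,1],
    [-100,0,0,0,0],
    [-154,0,0,0,-1]
  ]
}}

```text
time: 4.25
tool_pos: [0.4223, 0.3041, 0.2139]
tool_rot: [0.692, 0.144, 0.693, -0.145]
contact_force: [0.3, 0.6, -0.5]
gripper_width: 0.419
```

>>> {"api": "play_rows", "payload": {
  "plan": [
    [0,-40,23,0.13,-1],
    [0,-90,51,0.26,-1],
    [0,-140,79,0.39,-1],
    [0,-190,108,0.52,-1],
    [0,-240,136,0.65,-1],
    [0,-290,164,0.78,-1],
    [0,-340,192,0.91,-1],
    [0,-385,218,1.047,-1]
  ]
}}

```text
time: 5.25
tool_pos: [0.4687, -0.1378, 0.2132]
tool_rot: [0.526, 0.472, 0.526, -0.472]
contact_force: [0.6, 0.0, 0.6]
gripper_width: 1.002
```

>>> {"api": "play_rows", "payload": {
  "plan": [
    [0,0,0,0,-1],
    [0,0,0,0,-1]
  ]
}}

```text
time: 5.5
tool_pos: [0.4687, -0.1353, 0.2129]
tool_rot: [0.527, 0.471, 0.528, -0.471]
contact_force: [0.4, 0.4, -1.1]
gripper_width: 1.0
```

```bash
cat > prof.py <<'E'
from h import *
np.set_printoptions(precision=4,suppress=True)
def prof(tag,zcs):
    s=manip.state();tp=s['tool_pos'];print(s['time'],s['joint_pos'],tp,s['contact_force'],s['gripper_width'])
    print(R.from_quat(s['tool_rot'],scalar_first=True).as_matrix())
    d=snap('top',tag+'t.png');d2=snap('scene',tag+'s.png')
    A,B=cloud(d),cloud(d2)
    P=np.vstack([A.reshape(-1,3),B.reshape(-1,3)])
    n=np.array([.89,-.457]);rel=P[:,:2]-tp[:2];k=rel@n
    for z in zcs:
        m=(abs(P[:,2]-z)<.006)&(np.hypot(rel[:,0],rel[:,1])<.2)&(P[:,0]<.58)
        if m.sum():print('z-TCP',round(z-tp[2],3),m.sum(),'toward cornice',np.percentile(k[m],[50,98]))
    return A,B,tp
E
python3 - <<'E'
from prof import *
A,B,tp=prof('h1',np.arange(.4,.6,.012))
for P,(r0,r1,c0,c1) in((B,(195,265,105,185)),(A,(225,310,125,195))):
    p=P[r0:r1,c0:c1].reshape(-1,3); q=p[(p[:,2]>.05)&(p[:,2]<.1)]
    k=np.linalg.lstsq(np.c_[q[:,:2]-[.457,.3],np.ones(len(q))],q[:,2],rcond=None)[0]
    print(cv2.minAreaRect(q[:,:2].astype(np.float32)),k,np.percentile(q[:,2],[2,50,98]))
a=cv2.imread('pics/h1t.png');b=cv2.imread('pics/h1s.png')
a2=cv2.resize(a[225:310,120:200],(400,425),interpolation=2);b2=cv2.resize(b[185:270,100:180],(400,425),interpolation=2)
v=np.vstack([cv2.resize(np.hstack([a2,b2]),(450,239)),cv2.resize(b[120:420],(450,241))])
cv2.imwrite('pics/h1v.png',v)
E
```

```text
5.5 [-0.4339 -0.2729  1.9439  0.0004  1.4714 -0.5472] [ 0.4687 -0.1353  0.2129] [ 0.351   0.386  -1.0945] 0.9995490342386897
[[-0.0006  0.9936  0.1131]
 [ 0.0007  0.1131 -0.9936]
 [-1.     -0.0005 -0.0007]]
z-TCP 0.187 14 toward cornice [-0.0204  0.0071]
z-TCP 0.199 16 toward cornice [-0.0349 -0.0004]
z-TCP 0.211 32 toward cornice [-0.0347 -0.0275]
z-TCP 0.235 29 toward cornice [-0.036  -0.0041]
z-TCP 0.247 143 toward cornice [-0.0354 -0.0117]
z-TCP 0.259 208 toward cornice [-0.0639 -0.0063]
z-TCP 0.271 301 toward cornice [-0.0548  0.0299]
z-TCP 0.283 485 toward cornice [-0.0402  0.0347]
z-TCP 0.295 858 toward cornice [-0.0359  0.0368]
z-TCP 0.307 1601 toward cornice [-0.026   0.0327]
z-TCP 0.319 3524 toward cornice [-0.013   0.0267]
z-TCP 0.331 3780 toward cornice [-0.1091  0.1241]
z-TCP 0.343 2119 toward cornice [-0.1452  0.129 ]
z-TCP 0.355 1404 toward cornice [-0.1757  0.1308]
z-TCP 0.367 529 toward cornice [0.1289 0.1312]
z-TCP 0.379 519 toward cornice [0.1292 0.1315]
((0.47906914353370667, 0.34004658460617065), (0.08885093033313751, 0.18197602033615112), 55.71791076660156) [-0.0033  0.0004  0.0662] [0.0617 0.0662 0.0708]
((0.46116435527801514, 0.29928967356681824), (0.12069854885339737, 0.1675601601600647), 83.48634338378906) [-0.0018  0.0059  0.0635] [0.0571 0.0635 0.0685]
```

View pics/h1v.png

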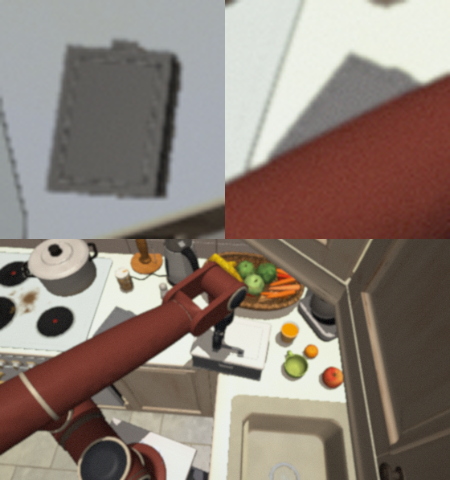

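The tub lid now lies flat, with a slope under 0.006 and its top at about 64 mm. The tub has barely moved. The fork's profile clears the cornice by about 1 cm if I grip 23 mm left of the bar's middle. I'll lower onto the bar and close.

>>> {"api": "play_rows", "payload": {
  "plan": [
    [30,0,0,0,-1],
    [55,0,0,0,-1],
    [73,0,0,0,-1],
    [73,0,0,0,-1],
    [73,0,0,0,0],
    [73,0,0,0,1],
    [73,0,0,0,1],
    [73,0,0,0,1]
  ]
}}

```text
time: 6.6
tool_pos: [0.4687, -0.1357, 0.1407]
tool_rot: [0.527, 0.471, 0.528, -0.471]
contact_force: [-18.1, -0.6, 7.1]
gripper_width: 0.146
```

>>> {"api": "play_rows", "payload": {
  "plan": [
    [0,0,0,0,1],
    [0,0,0,0,1],
    [0,0,0,0,1]
  ]
}}

```text
time: 6.98
tool_pos: [0.4682, -0.1358, 0.1409]
tool_rot: [0.527, 0.47, 0.528, -0.472]
contact_force: [-5.0, 0.0, 4.8]
gripper_width: 0.116
```

```bash
python3 - <<'E'
from h import *
d=snap('wrist','w1.png');a=snap('top','t2.png')
cv2.imwrite('pics/w1v.png',np.hstack([d['img'],cv2.resize(a['img'][170:290,240:380],(490,420),interpolation=2)])[:,:,::-1][:, :, :].copy())
v=cv2.imread('pics/w1v.png');cv2.imwrite('pics/w1v.png',cv2.resize(v,(800,320)))
th=np.arange(0,.81,.0785)
for t in th: print(round(t,3),np.round([145-145*np.cos(t)+56*np.sin(t),145*np.sin(t)+56*np.cos(t)-56],1))
E
```

```text
0.0 [0. 0.]
0.078 [ 4.8 11.2]
0.157 [10.5 22. ]
0.236 [17.1 32.3]
0.314 [24.4 42. ]
0.392 [32.4 51.2]
0.471 [41.2 59.7]
0.55 [50.6 67.5]
0.628 [60.6 74.5]
0.706 [71.1 80.7]
0.785 [82.  86.1]
```

View pics/w1v.png

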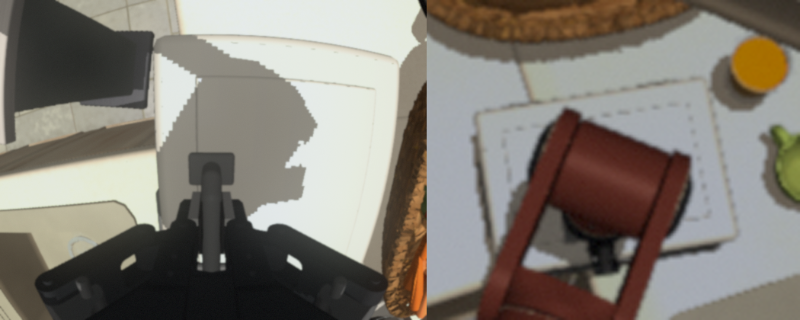

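The wrist view shows the bar between both pads, at (210,230). I'll lift along the hinge arc and check force partway.

>>> {"api": "play_rows", "payload": {
  "plan": [
    [-5.5,2.2,0,0,1],
    [-11.2,4.8,0,0,1],
    [-16.5,7.5,0,0,1],
    [-22,10.5,0,0,1],
    [-27,13.7,0,0,1],
    [-32.3,17.1,0,0,1],
    [-37.2,20.6,0,0,1],
    [-42,24.4,0,0,1]
  ]
}}

```text
time: 8.07
tool_pos: [0.4903, -0.1333, 0.1817]
tool_rot: [0.525, 0.469, 0.53, -0.473]
contact_force: [-12.5, -3.2, 2.8]
gripper_width: 0.116
```

>>> {"api": "play_rows", "payload": {
  "plan": [
    [-4.6,4,0,0,1],
    [-9.2,8,0,0,1],
    [-13.5,12.4,0,0,1],
    [-17.7,16.8,0,0,1],
    [-21.6,21.5,0,0,1],
    [-25.5,26.2,0,0,1],
    [-25.5,26.2,0,0,1]
  ]
}}

```text
time: 8.95
tool_pos: [0.5173, -0.1303, 0.2101]
tool_rot: [0.526, 0.469, 0.529, -0.473]
contact_force: [-14.3, -1.2, 12.1]
gripper_width: 0.113
```

```bash
python3 - <<'E'
from prof import *
A,B,tp=prof('l1',np.arange(.47,.56,.008))
a=cv2.imread('pics/l1t.png');b=cv2.imread('pics/l1s.png')
cv2.imwrite('pics/l1v.png',np.hstack([cv2.resize(a[130:290,220:400],(400,355)),cv2.resize(b[130:310,200:400],(400,355))]))
E
```

```text
8.95 [-0.3845 -0.1497  1.8438 -0.0034  1.4529 -0.4971] [ 0.5173 -0.1303  0.2101] [-14.2906  -1.1998  12.1403] 0.11282865232162362
[[-0.0062  0.9936  0.1127]
 [-0.0011  0.1127 -0.9936]
 [-1.     -0.0063  0.0004]]
z-TCP 0.26 187 toward cornice [-0.0546  0.023 ]
z-TCP 0.268 255 toward cornice [-0.0489  0.0335]
z-TCP 0.276 322 toward cornice [-0.0429  0.0249]
z-TCP 0.284 456 toward cornice [-0.0393  0.0287]
z-TCP 0.292 674 toward cornice [-0.0363  0.0378]
z-TCP 0.3 1004 toward cornice [-0.0313  0.0382]
z-TCP 0.308 1492 toward cornice [-0.0236  0.0341]
z-TCP 0.316 2664 toward cornice [-0.0083  0.0273]
z-TCP 0.324 3171 toward cornice [-0.0435  0.0823]
z-TCP 0.332 3345 toward cornice [-0.1059  0.083 ]
z-TCP 0.34 2103 toward cornice [-0.1223  0.0847]
z-TCP 0.348 1954 toward cornice [-0.1432  0.0888]
```

View pics/l1v.png

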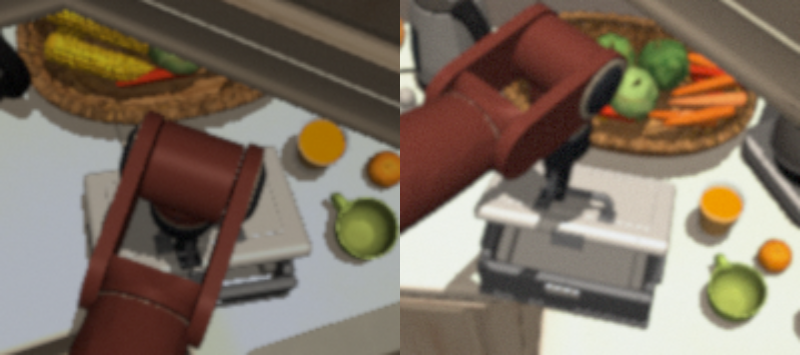

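>>> {"api": "play_rows", "payload": {
  "plan": [
    [-4.4,4.8,0,0,1],
    [-8,9.6,0,0,1],
    [-11.4,14.6,0,0,1],
    [-14.8,19.8,0,0,1],
    [-18,25.2,0,0,1],
    [-18,25.2,0,0,1],
    [-18,25.2,0,0,1],
    [-18,25.2,0,0,1]
  ]
}}

```text
time: 10.05
tool_pos: [0.5433, -0.1274, 0.2278]
tool_rot: [0.527, 0.47, 0.528, -0.472]
contact_force: [-8.5, -0.7, 8.5]
gripper_width: 0.116
```

```bash
python3 - <<'E'
from prof import *
A,B,tp=prof('f1',np.arange(.49,.58,.008))
for P,nm in((A,'T'),(B,'S')):
    p=P.reshape(-1,3); c=np.array([.524,-.152]); th=np.radians(6.5)
    bx=(p[:,:2]-c)@[np.cos(th),np.sin(th)]; by=(p[:,:2]-c)@[-np.sin(th),np.cos(th)]
    # right-hand part of lid top surface
    m=(bx>-.02)&(bx<.11)&(abs(by)<.125)&(p[:,2]>.12)&(p[:,2]<.28)
    q=np.c_[bx,by,p[:,2]][m].astype(float); 
    best=None;rng=np.random.default_rng(0)
    for _ in range(500):
        a,b=q[rng.integers(len(q),size=2)]
        if abs(a[0]-b[0])<.03: continue
        k=(b[2]-a[2])/(b[0]-a[0]); n=(abs(q[:,2]-a[2]-k*(q[:,0]-a[0]))<.004*np.hypot(1,k)).sum()
        if best is None or n>best[0]: best=(n,k)
    print(nm,len(q),best[0],'lid angle',np.arctan(-best[1]))
for P,(r0,r1,c0,c1) in((B,(195,265,105,185)),(A,(225,310,125,195))):
    p=P[r0:r1,c0:c1].reshape(-1,3); q=p[(p[:,2]>.055)&(p[:,2]<.08)]
    k=np.linalg.lstsq(np.c_[q[:,:2]-[.457,.3],np.ones(len(q))],q[:,2],rcond=None)[0]
    print(len(q),cv2.minAreaRect(q[:,:2].astype(np.float32)),k)
a=cv2.imread('pics/f1t.png');b=cv2.imread('pics/f1s.png')
cv2.imwrite('pics/f1v.png',np.hstack([cv2.resize(a[130:310,120:445],(400,222)),cv2.resize(b[130:310,100:425],(400,222))]))
E
```

```text
10.05 [-0.3627 -0.103   1.7717 -0.0019  1.475  -0.4754] [ 0.5433 -0.1274  0.2278] [-8.485  -0.7363  8.5009] 0.11560229418343279
[[-0.0026  0.9936  0.1126]
 [-0.0011  0.1126 -0.9936]
 [-1.     -0.0027  0.0008]]
z-TCP 0.262 198 toward cornice [-0.0569  0.0166]
z-TCP 0.27 279 toward cornice [-0.05    0.0194]
z-TCP 0.278 393 toward cornice [-0.0418  0.0248]
z-TCP 0.286 526 toward cornice [-0.04    0.0291]
z-TCP 0.294 754 toward cornice [-0.0368  0.0368]
z-TCP 0.302 1144 toward cornice [-0.0311  0.0436]
z-TCP 0.31 2048 toward cornice [-0.02    0.0615]
z-TCP 0.318 3626 toward cornice [-0.0075  0.0613]
z-TCP 0.326 4439 toward cornice [-0.0786  0.0644]
z-TCP 0.334 2929 toward cornice [-0.1128  0.0673]
z-TCP 0.342 1606 toward cornice [-0.1493  0.068 ]
z-TCP 0.35 1452 toward cornice [-0.1669  0.068 ]
T 1278 1168 lid angle 0.7485843660079395
S 1437 1260 lid angle 0.7454325961052399
3 ((0.5370355248451233, 0.34870070219039917), (0.007971926592290401, 0.002422140445560217), 17.909252166748047) [-0.8386  0.1569  0.1269]
2028 ((0.45628389716148376, 0.30040013790130615), (0.11974972486495972, 0.15784059464931488), 83.40740203857422) [0.001  0.0013 0.0635]
```

View pics/f1v.png

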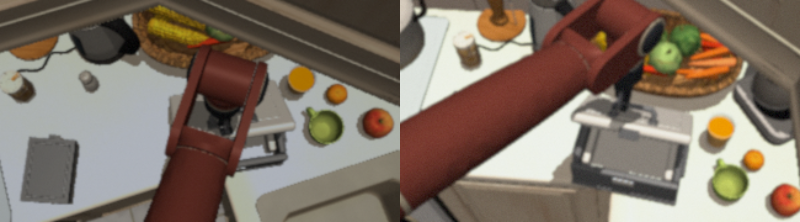

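Both cameras put the lid at 0.747 rad (42.8°), and there's still about 2 cm to the cornice. One small nudge should bring it to 45°.

>>> {"api": "play_rows", "payload": {
  "plan": [
    [-1.7,2.5,0,0,1],
    [-3.2,5,0,0,1],
    [-3.2,5,0,0,1],
    [-3.2,5,0,0,1],
    [-3.2,5,0,0,1]
  ]
}}

```text
time: 10.78
tool_pos: [0.5489, -0.1268, 0.2309]
tool_rot: [0.527, 0.471, 0.527, -0.471]
contact_force: [-6.7, -1.5, 7.1]
gripper_width: 0.117
```

```bash
python3 - <<'E'
from h import *
s=manip.state();print(s['time'],s['tool_pos'],s['contact_force'],s['gripper_width'],abs(s['joint_vel']).max())
for nm in('top','scene'):
    p=cloud(snap(nm)).reshape(-1,3); th=np.radians(6.5); c=np.array([.524,-.152])
    bx=(p[:,:2]-c)@[np.cos(th),np.sin(th)]; by=(p[:,:2]-c)@[-np.sin(th),np.cos(th)]
    m=(bx>-.02)&(bx<.11)&(abs(by)<.125)&(p[:,2]>.12)&(p[:,2]<.28)
    l=cv2.fitLine(np.c_[bx,p[:,2]][m].astype(np.float32),cv2.DIST_HUBER,0,.001,.001).ravel(); print(nm,np.arctan(-l[1]/l[0]))
print(manip.job_done())
E
```

```text
10.775 [ 0.54894203 -0.12678192  0.23085891] [-6.71269672 -1.50159294  7.09796799] 0.1171865272644852 0.0019226266742696564
top 0.775449
scene 0.7710644
the job is handed in; nothing more can be done
None
```

The tub's lid is pressed home, and the cool box's lid is up at about 45 degrees with the gripper still holding its handle. I handed the job in at 10.8 s; the interface gives no verdict.

- **Tub lid:** I pushed down its raised end with the shut fingers. It stopped firmly at 63.9 mm, and the last push reached about 28 N, over the 5–18 N you gave as needed. The top camera afterwards showed it level (slope about 0.002) at about 63.5 mm. The tub had moved no more than about a millimetre. The scene camera couldn't confirm this because the arm hid the tub.
- **Cool box lid:** I gripped the bar about 23 mm left of its middle and lifted along the hinge arc. The two cameras read 0.775 and 0.771 rad (about 44.3 degrees) at the end. The arm was still, and the fingers were stopped on the bar at about 10 mm by the opening reading (the bar is 12 mm).
- **Wrist not leaned back:** The moves allow no tilt, so the tool stayed vertical. Gripping off-centre left roughly 15–20 mm to the cornice by the depth images, and I saw no sign of contact.
- **Bystanders:** They looked unmoved in the last pictures I viewed. I didn't measure each one.

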